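# Pin a pivot bracket in the workshop jig

### The arm

A 6-joint arm with a two-finger parallel gripper is mounted at the origin on the work surface. World frame = base frame: x ahead of the robot, y to its left, z up, the work surface at z = 0. Lengths are in m, angles in rad, forces in N, time in s.
With the tool pointing down it reaches from about 0.425 to 0.95 m from the base axis. Payload 3.5 kg.
Tool frame: the origin (TCP) lies at the very end of the fingers, on their centre line; the grasp point (between the pads) lies 19 mm behind it (r.pinch_z is the distance from the TCP to the grasp point, in m); z points along the fingers, y is the line along which they close (so a half turn about z gives the same grasp; the last joint's range is limited). The gripper opens to 85 mm and grips with 20 to 120 N. Pads are 22 mm wide; open, the fingers measure 114 mm over their backs; the gripper's body (76 mm by 85 mm) begins 54 mm behind the grasp point. The pads swing forward as they close: fully open they stand 13 mm farther back than shut.
Start: joints at [-0.15, 0.286, 1.577, -0, 1.279, -0.15], TCP at [0.675, 0, 0.231] pointing down, gripper open.
Joint ranges: [-2.77, 2.77], [-0.9, 2.22], [0.21, 2.48], [-1.53, 4.67], [0.24, 2.81], [-2.84, 2.84]. Speed limits (rad/s): [2.79, 2.79, 3.14, 3.14, 3.14, 3.14].

### API

Orientations are given as a 3x3 rotation matrix whose columns are the frame's x, y, z axes.
In Python, from plant import get_state, viewer, r gives the robot as it stands. The module is installed in compiled form; this text tells all that it offers.
- The arm moves only by the tool jog_arm, never from a script. Its argument "series" is a list of rows, each an object with "gripper": the finger opening in mm, from 0 to 85.4; "translation": the shift along the world's x, y, z in mm, a list of three; "twist": the turn about the world's z in rad. In form: [{"gripper": gripper, "translation": [tx, ty, tz], "twist": twist}, ...]. A call has exactly 8 rows; each row is the pose to reach, as a shift and turn from the pose commanded when the call began; what a row does not reach only later rows make up. A row lasts 1/12 s, in which the tool goes at most 41.7 mm and 7.16 degrees, less where a joint would pass 70% of its speed; a pose out of reach is approached as far as the arm can. A call with a gripper value outside its range is refused whole. The fingers move at their own pace and stop on an object; "grip_force" is the grip in N (left out, the last holds). Time passes only in rows, so rows that repeat a pose let the fingers close, or fill a call up. It gives the time, the measured TCP pose, the force, the opening and the grip force at its end, in the units of the state.
- get_state(): the state, without advancing time (a new reading comes with each control period).
- viewer.get_image(name): name is "scene" or "side" or "wrist"; returns the picture (400x640x3 uint8, red, green, blue); there is no depth.
- viewer.calibration(name): a dict with "mtx" (3x3 intrinsics, pixels), "dist_coeffs" ([k1, k2, p1, p2, k3] as OpenCV has them; the pictures are not rectified), "rvec" (rotation vector, rad) and "tvec" (3), from world to camera coordinates, as OpenCV has them. Camera axes: x right, y down, z forward; pixel columns grow to the right and rows downward; lengths in m; the calibration is good to about 2 mm. A picture is of the moment at which its call begins: read the wrist's pose just before it. calibration takes no time and is no camera call; for the wrist camera it gives the pose at the moment of the call.
- r.finish_job(): hands the job in; it is judged then, once.
The state is a dict: "time": time; "joint_pos": joint angles; "qd": joint speeds; "effort": joint torques, N m; "ee_pos": TCP position; "tool_rot": TCP orientation; "wrist_force": force on the tool from outside, world axes, zero at the start; "torque": the same for the moment, N m; "grip_width": finger opening in m; "grip_force": force on a finger pad.
Only numpy, scipy, OpenCV 4.12 (cv2) and the standard library are available. Lean on these libraries where they do the work, as an engineer would, in place of code of your own. Each camera call takes 0.05 s, during which the arm holds its last target. There are 200 camera calls.

### The job

Push the loose alloy pivot bracket square and flush against both fences in the corner of the jig, then take the square-headed axle out of the rack and thread it tip first down through the jig's guide bushing and on into the round bore of the bracket below. Finish while still holding the axle by its head, upright and spanning both holes: its tip more than half way down the bracket's bore, but not resting on the jig's base. Leave the other two axles and everything else on the bench where they are.

Things in the scene. Friction and masses are not known exactly. Their poses are not given: they have to be found in the camera images.
- fence_corner (a point): inside corner where the jig's two aluminium fences meet, on the top face of its dark steel base (12 mm above the bench). The far fence runs 142 mm along this frame's -y, the side fence 150 mm along its -x; both are 18 mm thick, 22 mm high above the base and stand just outside x = 0 and y = 0. The work area is on the -x, -y side
- jig: the fixed jig; origin on the bench right below the fence corner, same axes. Its base plate reaches from x = -200 to 25 mm and y = -185 to 25 mm. A 30 mm square post outside the corner, 86 mm tall, carries the steel guide plate that overhangs the corner
- guide_mouth (a point): centre of the upper mouth of the guide bushing: a round vertical through hole 14.5 mm across with a 2 mm chamfer, in a fixed 44 mm square, 18 mm thick steel plate overhanging the fence corner. The mouth is 86 mm above the bench, the underside 68 mm. It lies at x = -25, y = -25 mm in the fence frame
- bracket_center (a point): centre (18 mm above its underside) of the loose aluminium bracket, 100 mm (x) by 80 (y) by 36 high, 0.4 to 0.75 kg, sliding on the jig's base (top 48 mm above the bench). Has one round bore and a 39 mm square window (at x -22, y -10). Home, its +x face is on the far fence, its +y face on the side fence, its centre at x -50, y -40 from the fence corner; the guide plate overhangs it to 47 mm from either fence
- bracket_corner (a point): lower corner of the bracket that belongs in the fence corner (its +x, +y corner), with the bracket's axes; when home it coincides with the fence corner
- bracket_bore (a point): centre of the upper mouth of the bracket's round bore: a vertical through hole 15 mm across with a 2 mm chamfer, 36 mm deep, 25 mm in from the bracket's +x and +y faces. With the bracket home it lies 38 mm below the guide mouth and on its axis
- axle_grip (a point): centre of the square head of the axle: the head is 18 by 18 mm, 26 mm tall, its faces along this frame's x and y; grasp it here, across two flats. The axle is steel, about 0.14 kg, and stands upright in any one of the rack's three holes
- rack: fixed wooden rack, 50 mm (x) by 190 mm (y) by 45 mm high, origin at the centre of its underside; three round holes, 15 mm across and 35 mm deep, in a row 65 mm apart, each holding an axle. The two others have a round head (the short one) and a crossbar
- axle_round: short round-headed axle in the rack, 102 mm tall, its tip at the origin; leave it alone
- axle_tee: axle with a thin crossbar (T) for a head in the rack, 129 mm tall, its tip at the origin; leave it alone
- bearing: steel bearing ring, 42 mm across, 12 mm high, lying on the bench; bystander
- cup: white plastic cup, 72 mm across, 85 mm tall; bystander
- wrench: steel wrench 170 mm long lying on the bench; bystander
- sprayoil: blue spray can, 52 mm across, 150 mm tall; bystander
- grease: grey jar with black lid, 68 mm across, 60 mm tall; bystander
- cassette: dark stepped sprocket cassette, 102 mm across, 21 mm high; bystander
- axle: the square-headed axle; origin at its tip (lower end), 133 mm below the head's centre, z up along it: a round shank 12 mm across, 120 mm long below the head, with a 4 mm tapered end. In the rack the tip stands 10 mm above the bench
Not all that is in view belongs to the job. There is more than one size of the part that bears bracket_center; the job needs the largest.

How it is judged:
By the outcome, as a careful person would: the job done as asked, in the order asked, and still so for the second after the job is handed in, while the arm keeps its last pose, push and grip.
It also fails if it takes over 72 s, if anything falls off the work surface, if the arm or the gripper's body presses on something with over 40 N, if the wrist force passes 120 N, or if a joint passes its speed limit or range.

## Working session

There is one attempt and no reset: what is moved stays moved. The work goes in short steps, Python scripts to look and compute and a tool call to move; the robot and the scene stay as the last step left them, time stands still between calls to the robot, and variables do not carry over. Pictures are saved under pics/ and viewed, at most 12 in all, crops included, and the job is handed in when it is done.

Besides the shell and the picture viewer there is one more tool, called after "Emit:" as name(argument=value, ...), one argument or row to a line, values as JSON. jog_arm: Moves the arm, as the interface text tells. Its arguments: {"type":"object","properties":{"series":{"type":"array"},"grip_force":{"type":"number"}},"required":["series"]}

```bash
mkdir -p pics; cat > h.py <<'E'
import numpy as np, cv2
from plant import get_state, viewer, r
def cal(n):
    c=viewer.calibration(n); R=cv2.Rodrigues(np.array(c['rvec'],float))[0]
    return np.array(c['mtx'],float),np.array(c['dist_coeffs'],float),R,np.array(c['tvec'],float).ravel()
def ray(c,uv):
    K,d,R,t=c; p=cv2.undistortPoints(np.array(uv,float).reshape(-1,1,2),K,d).reshape(-1,2)
    v=np.c_[p,np.ones(len(p))]@R; return -R.T@t,v
def onz(c,uv,z):
    o,v=ray(c,uv); return o+v*((z-o[2])/v[:,2])[:,None]
def proj(c,P):
    K,d,R,t=c; return cv2.projectPoints(np.array(P,float).reshape(-1,1,3),cv2.Rodrigues(R)[0],t,K,d)[0].reshape(-1,2)
def tri(c1,u1,c2,u2):
    o1,v1=ray(c1,u1);o2,v2=ray(c2,u2);v1,v2=v1[0],v2[0]
    s=np.linalg.lstsq(np.c_[v1,-v2],o2-o1,rcond=None)[0]
    a,b=o1+s[0]*v1,o2+s[1]*v2; return (a+b)/2,np.linalg.norm(a-b)
def snap(n,f):
    c=cal(n); im=viewer.get_image(n)[:,:,::-1].copy(); cv2.imwrite('pics/'+f+'.png',im); return c,im
E
python3 - <<'E'
from h import *
s=get_state(); print(s['time'],s['ee_pos'],s['wrist_force'],s['grip_width'],r.pinch_z)
for n in['scene','side','wrist']:
    c,im=snap(n,n+'0'); print(n,-c[2].T@c[3],c[2][2])
a=cv2.imread('pics/scene0.png');b=cv2.imread('pics/side0.png')
cv2.imwrite('pics/both0.png',cv2.resize(np.vstack([a,b]),(480*1,600)))
E
```

```text
0.0 [6.74326768e-01 1.19523514e-04 2.29932347e-01] [ 0.02620009 -0.40823459  0.72743731] 0.08567210229892412 0.0187
scene [ 1.18378687 -0.89953142  0.90447191] [-0.4674827   0.67835759 -0.56682528]
side [-0.18592266  0.78715954  0.72540262] [ 0.6060255  -0.60598035 -0.51528721]
wrist [0.67443266 0.07359372 0.37368213] [-0.00263318 -0.2832301  -0.95904837]
```

View pics/scene0.png

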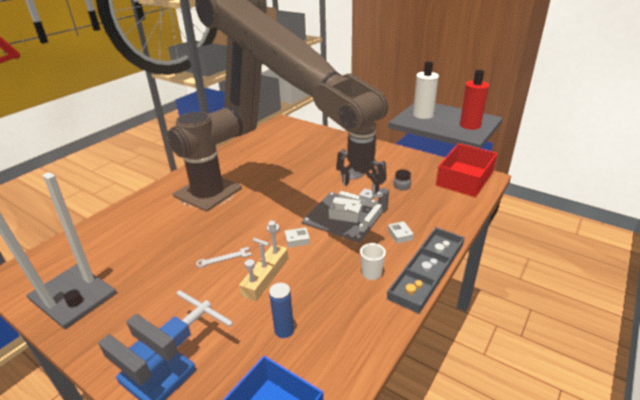

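View pics/side0.png

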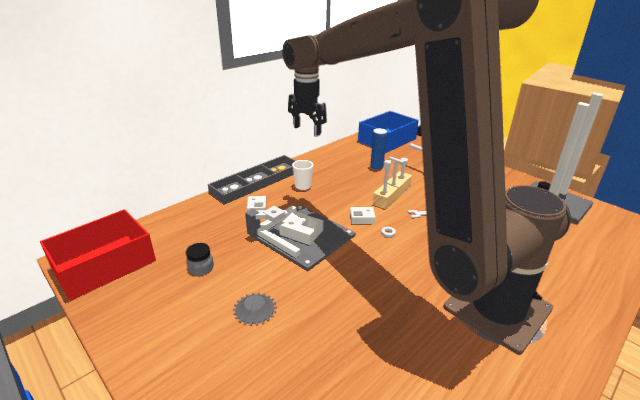

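The scene view shows the jig at about (345,210) with the largest bracket on it. Smaller decoy brackets lie on the bench at (297,237) and (400,232), and the rack is at (263,270) with three axles. In the side view the jig is at (300,235) and the rack at (393,188).

```bash
python3 - <<'E'
import cv2,numpy as np
a=cv2.imread('pics/scene0.png');b=cv2.imread('pics/side0.png');w=cv2.imread('pics/wrist0.png')
f=lambda im,x,y,W,H:cv2.resize(im[y:y+H,x:x+W],(400,300),interpolation=cv2.INTER_CUBIC)
cv2.imwrite('pics/m1.png',np.vstack([np.hstack([f(a,300,170,100,75),f(b,240,190,120,90)]),np.hstack([f(a,230,215,100,75),f(b,360,145,80,60)])]))
E
```

```text
(no output)
```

View pics/m1.png

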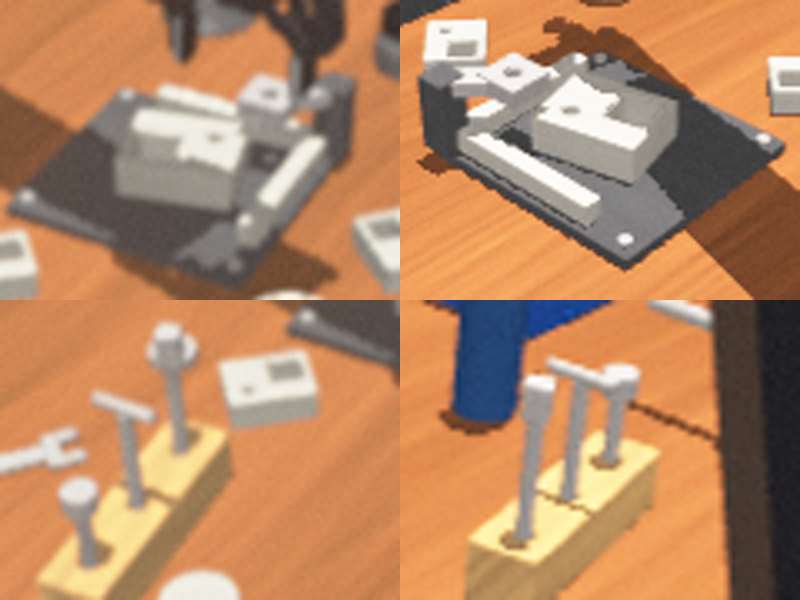

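View pics/wrist0.png

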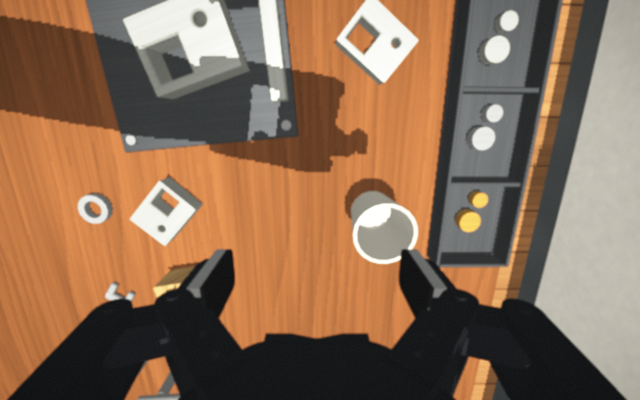

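Square-head candidates, scene px: the round short one (249,262), the crossbar one (261,241) and the square one at the far end of the rack (272,224), which is (388,162) in the side view. I choose (272,224). The largest bracket is the one on the jig, with its bore at scene (353,204) and side (291,223). Next I triangulate.

```bash
python3 - <<'E'
from h import *
a,b,w=cal('scene'),cal('side'),cal('wrist')
np.set_printoptions(precision=4,suppress=True)
for n,u,v in [('guide',(367.5,193.2),(273.9,211.3)),('bore',(353.2,203.8),(291,223)),('headtop',(272.5,223.5),(388,162)),('tee',(261,241),(396.5,159)),('round',(249.5,262),(404.5,159.5))]:
    print(n,*tri(a,u,b,v))
print('rack square hole',onz(a,[(275,253)],.045),onz(b,[(383,193)],.045))
print('wrist: bore,screws',onz(w,[(200,18)],.048),onz(w,[(130,140),(287,126)],.014), onz(w,[(276,95),(288,95)],.034))
print('bracket top corners L, bottom-left',onz(w,[(124,21),(160,97),(247,72)],[.048]*3))
E
```

```text
guide [0.5895 0.2056 0.0839] 0.002694156034118554
bore [0.5536 0.1728 0.0459] 0.0009196057749989797
headtop [ 0.4841 -0.1694  0.1512] 0.005159104512540108
tee [ 0.4957 -0.2339  0.136 ] 0.0031886542686583802
round [ 0.5049 -0.2964  0.1099] 0.00351281955142453
rack square hole [[ 0.489  -0.1745  0.045 ]] [[ 0.4782 -0.1568  0.045 ]]
wrist: bore,screws [[0.5547 0.1739 0.048 ]] [[0.4374 0.0492 0.014 ]
 [0.6373 0.0652 0.014 ]] [[0.6279 0.0999 0.034 ]
 [0.6415 0.0999 0.034 ]]
bracket top corners L, bottom-left [[0.475  0.1725 0.048 ]
 [0.5018 0.0977 0.048 ]
 [0.5997 0.1222 0.048 ]]
```

Emit:
jog_arm(
  series=[
    {"gripper": 40, "translation": [-30, 30, 20], "twist": 0},
    {"gripper": 0, "translation": [-60, 55, 40], "twist": 0},
    {"gripper": 0, "translation": [-90, 80, 50], "twist": 0},
    {"gripper": 0, "translation": [-120, 105, 50], "twist": 0},
    {"gripper": 0, "translation": [-120, 105, 50], "twist": 0},
    {"gripper": 0, "translation": [-120, 105, 50], "twist": 0},
    {"gripper": 0, "translation": [-120, 105, 50], "twist": 0},
    {"gripper": 0, "translation": [-120, 105, 50], "twist": 0},
  ],
)

```text
time: 0.82
ee_pos: [0.5556, 0.1043, 0.2809]
tool_rot: [[0.001, 1.0, -0.0], [1.0, -0.001, -0.0], [-0.0, -0.0, -1.0]]
wrist_force: [0.8, -0.8, -0.7]
grip_width: -0.0
grip_force: 0.0
```

```bash
python3 - <<'E'
from h import *
s=get_state(); print(s['time'],s['ee_pos'],s['tool_rot'],s['wrist_force'],s['grip_width'])
c,im=snap('wrist','wrist1'); cv2.imwrite('pics/w1.png',cv2.resize(im,(800,500),interpolation=cv2.INTER_CUBIC))
import pickle; pickle.dump(c,open('c1.pkl','wb'))
E
```

```text
0.8167 [0.55561953 0.10432115 0.2808942 ] [[ 7.35700772e-04  9.99999660e-01 -3.71231265e-04]
 [ 9.99999670e-01 -7.35828779e-04 -3.44796970e-04]
 [-3.45070016e-04 -3.70977475e-04 -9.99999872e-01]] [ 0.76705385 -0.80996888 -0.67619886] -2.9813156057070967e-05
```

View pics/w1.png

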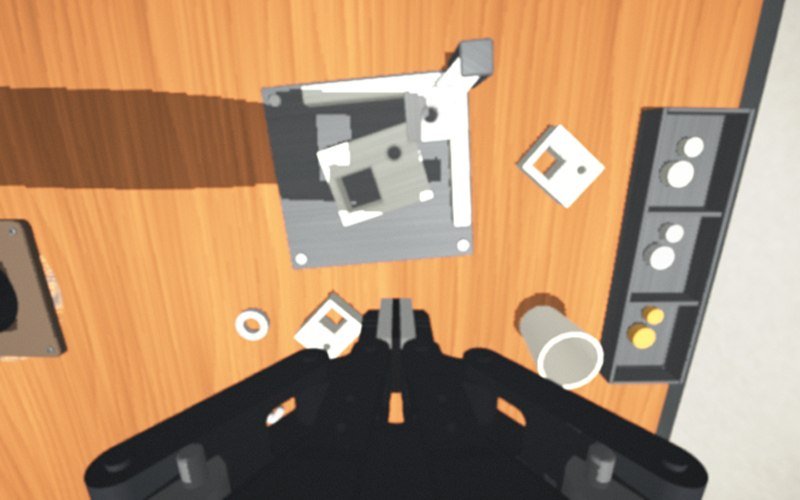

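The wrist view shows the guide hole at (344,91), the bracket bore at (315,122) and base-plate corners at (236,214) and (376,202). The bracket's near edge runs from (276,179) to (346,158), in unscaled px.

```bash
python3 - <<'E'
from h import *
import pickle
np.set_printoptions(precision=4,suppress=True)
c=pickle.load(open('c1.pkl','rb'))
f=lambda p,z:onz(c,np.array(p,float)/1.25,z)
print('guide',f([(430.5,114.5)],.086)); print('bore',f([(394,153)],.048))
S=f([(275,100),(301,259),(463,245)],.014);print('screws',S)
B=f([(262,88),(295,268),(470,253)],.012);print('base',B)
d=B[2]-B[1];print('base yaw',np.degrees(np.arctan2(d[1],d[0])),np.linalg.norm(d)); d=S[2]-S[1];print(np.degrees(np.arctan2(d[1],d[0])),np.linalg.norm(d))
d=B[0]-B[1];print('y',np.degrees(np.arctan2(-d[0],d[1])),np.linalg.norm(d))
Q=f([(318,152),(345,224),(433,203),(418,123)],.048);print('brk',Q)
print('window',f([(338,178),(352,207),(383,195),(373,166)],.048))
print('fence inner',f([(450,150),(453,226)],.034))
im=cv2.imread('pics/wrist1.png'); crop=im[50:220,200:390]
cv2.imwrite('pics/w1c.png',cv2.resize(crop,(665,595),interpolation=cv2.INTER_CUBIC))
E
```

```text
guide [[0.587  0.2073 0.086 ]]
bore [[0.5537 0.1733 0.048 ]]
screws [[0.4244 0.2292 0.014 ]
 [0.4389 0.0479 0.014 ]
 [0.6368 0.0653 0.014 ]]
base [[0.4108 0.2416 0.012 ]
 [0.4299 0.0356 0.012 ]
 [0.6463 0.0546 0.012 ]]
base yaw 5.011330271426508 0.21724262913424866
5.013119311722392 0.19866161974849708
y 5.307924992755091 0.20694245642896156
brk [[0.4752 0.1746 0.048 ]
 [0.4999 0.0987 0.048 ]
 [0.5954 0.1215 0.048 ]
 [0.5781 0.2026 0.048 ]]
window [[0.4946 0.1481 0.048 ]
 [0.5082 0.1174 0.048 ]
 [0.5418 0.1301 0.048 ]
 [0.5317 0.1603 0.048 ]]
fence inner [[0.6135 0.1762 0.034 ]
 [0.6203 0.0932 0.034 ]]
```

View pics/w1c.png

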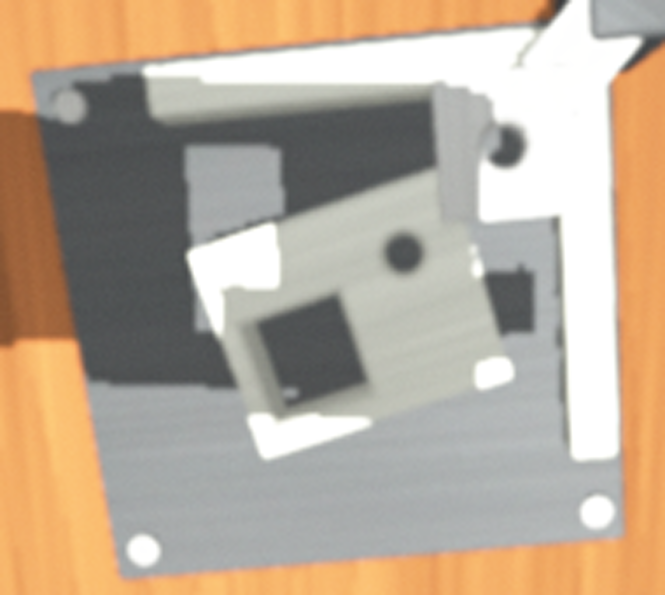

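The crop shows the bracket top corners at (265,457), (513,380) and (188,255), the bore at (404,253) and the guide hole at (507,146), in crop px.

```bash
python3 - <<'E'
from h import *
import pickle
np.set_printoptions(precision=4,suppress=True)
c=pickle.load(open('c1.pkl','rb'))
f=lambda p,z:onz(c,np.array(p,float)/3.5+[200,50],z)
G=f([(507,146)],.086)[0];b=f([(404,253)],.048)[0]
Q=f([(188,255),(265,457),(513,380)],.048)
d=Q[2]-Q[1];e=Q[0]-Q[1];print(G,b,Q);print(np.linalg.norm(d),np.linalg.norm(e));yb=np.arctan2(d[1],d[0]);yb2=np.arctan2(-e[0],e[1]);print('brk yaw',np.degrees([yb,yb2]))
B=f([(121,577),(623,538),(34,72)],.012);d=B[1]-B[0];e=B[2]-B[0]
print(B,np.linalg.norm(d),np.linalg.norm(e),np.degrees([np.arctan2(d[1],d[0]),np.arctan2(-e[0],e[1])]))
y=np.radians(5.1);R=np.array([[np.cos(y),-np.sin(y)],[np.sin(y),np.cos(y)]])
C1=G[:2]-R@[-.025,-.025]; C2=B[0][:2]-R@[-.2,-.185]; C3=B[1][:2]-R@[.025,-.185]; print('corner',C1,C2,C3)
C=(C1+C2+C3)/3
print('bracket pts in fence frame mm',((np.r_[Q[:,:2],[b[:2]]]-C)@R*1000))
for n,p in dict(home_bore=(-25,-25),pushx=(-155,-50),pushxend=(-111,-45),pushy=(-60,-150)).items(): print(n,C+R@(np.array(p)/1000))
print('fence in fence frame',(f([(565,250),(571,455)],.034)[:,:2]-C)@R*1000)
E
```

```text
[0.5875 0.2072 0.086 ] [0.554  0.1735 0.048 ] [[0.4742 0.1731 0.048 ]
 [0.4994 0.0968 0.048 ]
 [0.5955 0.1266 0.048 ]]
0.10057870560260254 0.08033943186870054
brk yaw [17.2321 18.3192]
[[0.4276 0.0348 0.012 ]
 [0.6495 0.0525 0.012 ]
 [0.4109 0.2414 0.012 ]] 0.2226019077723141 0.20726211611993167 [4.5377 4.6262]
corner [0.6102 0.2343] [0.6104 0.2369] [0.6082 0.2345]
bracket pts in fence frame mm [[-140.3929  -49.8915]
 [-122.0211 -128.1021]
 [ -23.6888 -106.9639]
 [ -60.8466  -56.5727]]
home_bore [0.5869 0.2081]
pushx [0.4596 0.1717]
pushxend [0.503  0.1806]
pushy [0.5631 0.0805]
fence in fence frame [[   0.5213  -61.195 ]
 [  -0.8305 -141.3994]]
```

Emit:
jog_arm(
  series=[
    {"gripper": 0, "translation": [-5, -6, -15], "twist": 0.12},
    {"gripper": 0, "translation": [-10, -12, -30], "twist": 0.24},
    {"gripper": 0, "translation": [-15, -18, -45], "twist": 0.36},
    {"gripper": 0, "translation": [-21, -26, -60], "twist": 0.48},
    {"gripper": 0, "translation": [-21, -26, -75], "twist": 0.6},
    {"gripper": 0, "translation": [-21, -26, -90], "twist": 0.72},
    {"gripper": 0, "translation": [-21, -26, -105], "twist": 0.84},
    {"gripper": 0, "translation": [-21, -26, -120], "twist": 0.96},
  ],
)

```text
time: 1.53
ee_pos: [0.5347, 0.0778, 0.1601]
tool_rot: [[-0.821, 0.57, -0.001], [0.57, 0.821, -0.0], [0.001, -0.0, -1.0]]
wrist_force: [0.5, -0.7, -0.1]
grip_width: 0.0001
grip_force: 0.0
```

Emit:
jog_arm(
  series=[
    {"gripper": 0, "translation": [0, 0, -20], "twist": 0.12},
    {"gripper": 0, "translation": [0, 0, -40], "twist": 0.24},
    {"gripper": 0, "translation": [0, 0, -60], "twist": 0.36},
    {"gripper": 0, "translation": [0, 0, -80], "twist": 0.48},
    {"gripper": 0, "translation": [0, 0, -100], "twist": 0.6},
    {"gripper": 0, "translation": [0, 0, -120], "twist": 0.695},
    {"gripper": 0, "translation": [0, 0, -137], "twist": 0.695},
    {"gripper": 0, "translation": [0, 0, -137], "twist": 0.695},
  ],
)

```text
time: 2.2
ee_pos: [0.5314, 0.0781, 0.0198]
tool_rot: [[-0.997, -0.082, -0.009], [-0.082, 0.997, 0.0], [0.009, 0.001, -1.0]]
wrist_force: [-1.3, -0.2, -0.0]
grip_width: -0.0
grip_force: 0.0
```

Emit:
jog_arm(
  series=[
    {"gripper": 0, "translation": [-0.5, 6, 0], "twist": 0},
    {"gripper": 0, "translation": [-1, 12, 0], "twist": 0},
    {"gripper": 0, "translation": [-1.5, 18, 0], "twist": 0},
    {"gripper": 0, "translation": [-2, 24, 0], "twist": 0},
    {"gripper": 0, "translation": [-2.5, 30, 0], "twist": 0},
    {"gripper": 0, "translation": [-3, 36, 0], "twist": 0},
    {"gripper": 0, "translation": [-3.5, 42, 0], "twist": 0},
    {"gripper": 0, "translation": [-4, 48, 0], "twist": 0},
  ],
)

```text
time: 2.87
ee_pos: [0.5305, 0.1273, 0.0253]
tool_rot: [[-0.996, -0.085, 0.001], [-0.085, 0.996, -0.001], [-0.001, -0.001, -1.0]]
wrist_force: [-0.2, -4.7, 2.3]
grip_width: -0.0001
grip_force: 2.7
```

Emit:
jog_arm(
  series=[
    {"gripper": 0, "translation": [0, 0.5, 0], "twist": 0},
    {"gripper": 0, "translation": [0, 1, 0], "twist": 0},
    {"gripper": 0, "translation": [0, 1.5, 0], "twist": 0},
    {"gripper": 0, "translation": [0, 2, 0], "twist": 0},
    {"gripper": 0, "translation": [0, 2.5, 0], "twist": 0},
    {"gripper": 0, "translation": [0, 3, 0], "twist": 0},
    {"gripper": 0, "translation": [0, 3.5, 0], "twist": 0},
    {"gripper": 0, "translation": [0, 4, 0], "twist": 0},
  ],
)

```text
time: 3.53
ee_pos: [0.5304, 0.1291, 0.025]
tool_rot: [[-0.996, -0.086, -0.0], [-0.086, 0.996, -0.004], [0.001, -0.004, -1.0]]
wrist_force: [-2.7, -10.4, 6.2]
grip_width: 0.0003
grip_force: 5.5
```

Emit:
jog_arm(
  series=[
    {"gripper": 0, "translation": [0, 0.5, 0], "twist": 0},
    {"gripper": 0, "translation": [0, 1, 0], "twist": 0},
    {"gripper": 0, "translation": [0, 1.5, 0], "twist": 0},
    {"gripper": 0, "translation": [0, 2, 0], "twist": 0},
    {"gripper": 0, "translation": [0, 2.5, 0], "twist": 0},
    {"gripper": 0, "translation": [0, 3, 0], "twist": 0},
    {"gripper": 0, "translation": [0, 3, 0], "twist": 0},
    {"gripper": 0, "translation": [0, 3, 0], "twist": 0},
  ],
)

```text
time: 4.2
ee_pos: [0.5294, 0.1304, 0.025]
tool_rot: [[-0.996, -0.087, -0.004], [-0.087, 0.996, -0.007], [0.004, -0.007, -1.0]]
wrist_force: [-5.5, -16.2, 9.4]
grip_width: 0.0003
grip_force: 7.9
```

Emit:
jog_arm(
  series=[
    {"gripper": 0, "translation": [0, -10, 0], "twist": 0},
    {"gripper": 0, "translation": [-5, -12, 20], "twist": 0},
    {"gripper": 0, "translation": [-20, -5, 50], "twist": 0},
    {"gripper": 0, "translation": [-50, 20, 50], "twist": 0},
    {"gripper": 0, "translation": [-76, 46, 50], "twist": 0},
    {"gripper": 0, "translation": [-76, 46, 25], "twist": 0},
    {"gripper": 0, "translation": [-76, 46, 0], "twist": 0},
    {"gripper": 0, "translation": [-76, 46, 0], "twist": 0},
  ],
)

```text
time: 4.87
ee_pos: [0.4495, 0.1804, 0.0201]
tool_rot: [[-0.996, -0.084, -0.009], [-0.084, 0.996, 0.0], [0.009, 0.001, -1.0]]
wrist_force: [-1.8, -0.3, -1.1]
grip_width: 0.0006
grip_force: 0.0
```

```bash
python3 - <<'E'
from h import *
s=get_state(); print(s['ee_pos'],s['wrist_force'])
c,im=snap('wrist','wrist2'); a,sa=snap('scene','scene2');b,sb=snap('side','side2')
x=cv2.resize(im,(512,320));f=lambda im,x,y,W,H:cv2.resize(im[y:y+H,x:x+W],(370,278),interpolation=cv2.INTER_CUBIC)
o=np.zeros((600,800,3),np.uint8);o[:320,:512]=x;o[320:598,:370]=f(sa,300,170,100,75);o[320:598,400:770]=f(sb,240,190,120,90);cv2.imwrite('pics/m2.png',o)
import pickle; pickle.dump(c,open('c2.pkl','wb'))
E
```

```text
[0.44949456 0.18039048 0.02009196] [-1.76425101 -0.28681267 -1.1035148 ]
```

View pics/m2.png

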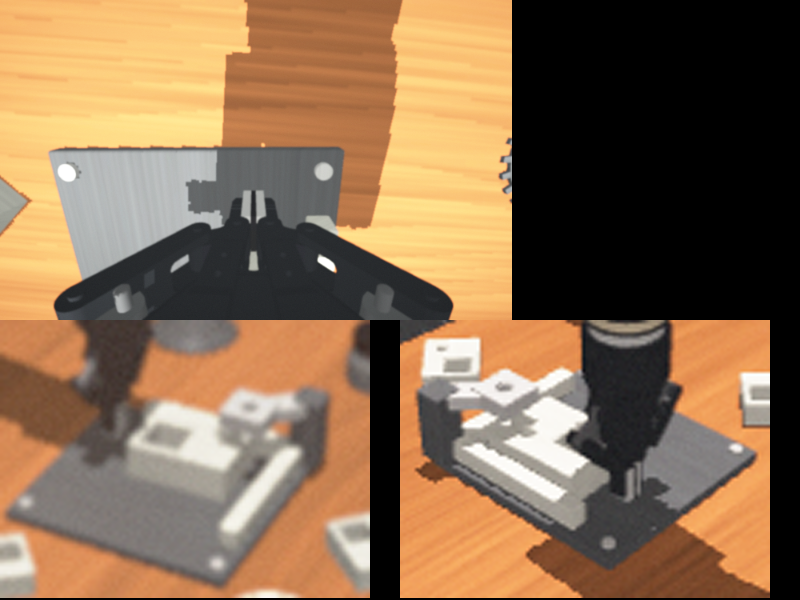

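The bracket (scene inset around (185,440)) is now parallel to and against the side fence. A gap of a few cm remains to the far fence, and the fingers stand behind its -x face.

Emit:
jog_arm(
  series=[
    {"gripper": 0, "translation": [5.5, 0.5, 0], "twist": 0},
    {"gripper": 0, "translation": [11, 0.9, 0], "twist": 0},
    {"gripper": 0, "translation": [16.5, 1.4, 0], "twist": 0},
    {"gripper": 0, "translation": [22, 1.8, 0], "twist": 0},
    {"gripper": 0, "translation": [27.5, 2.3, 0], "twist": 0},
    {"gripper": 0, "translation": [33, 2.8, 0], "twist": 0},
    {"gripper": 0, "translation": [38, 3.2, 0], "twist": 0},
    {"gripper": 0, "translation": [43, 3.6, 0], "twist": 0},
  ],
)

```text
time: 5.68
ee_pos: [0.495, 0.1836, 0.0241]
tool_rot: [[-0.996, -0.084, -0.007], [-0.084, 0.996, -0.001], [0.007, 0.0, -1.0]]
wrist_force: [-7.6, 0.1, 5.8]
grip_width: 0.0001
grip_force: 3.8
```

Emit:
jog_arm(
  series=[
    {"gripper": 0, "translation": [0.6, 0, 0], "twist": 0},
    {"gripper": 0, "translation": [1.2, 0.1, 0], "twist": 0},
    {"gripper": 0, "translation": [1.8, 0.1, 0], "twist": 0},
    {"gripper": 0, "translation": [2.4, 0.2, 0], "twist": 0},
    {"gripper": 0, "translation": [3, 0.2, 0], "twist": 0},
    {"gripper": 0, "translation": [3.6, 0.3, 0], "twist": 0},
    {"gripper": 0, "translation": [4.3, 0.3, 0], "twist": 0},
    {"gripper": 0, "translation": [5, 0.4, 0], "twist": 0},
  ],
)

```text
time: 6.35
ee_pos: [0.5001, 0.184, 0.0241]
tool_rot: [[-0.996, -0.084, -0.005], [-0.084, 0.996, -0.0], [0.005, -0.0, -1.0]]
wrist_force: [-7.0, -0.5, 5.1]
grip_width: -0.0002
grip_force: 3.6
```

Emit:
jog_arm(
  series=[
    {"gripper": 0, "translation": [0.6, 0, 0], "twist": 0},
    {"gripper": 0, "translation": [1.2, 0.1, 0], "twist": 0},
    {"gripper": 0, "translation": [1.8, 0.1, 0], "twist": 0},
    {"gripper": 0, "translation": [2.4, 0.2, 0], "twist": 0},
    {"gripper": 0, "translation": [3, 0.2, 0], "twist": 0},
    {"gripper": 0, "translation": [3.6, 0.3, 0], "twist": 0},
    {"gripper": 0, "translation": [4.3, 0.3, 0], "twist": 0},
    {"gripper": 0, "translation": [5, 0.4, 0], "twist": 0},
  ],
)

```text
time: 7.02
ee_pos: [0.5018, 0.1842, 0.0236]
tool_rot: [[-0.996, -0.084, -0.014], [-0.084, 0.996, -0.002], [0.015, -0.0, -1.0]]
wrist_force: [-16.0, -0.7, 11.5]
grip_width: -0.0002
grip_force: 8.2
```

Emit:
jog_arm(
  series=[
    {"gripper": 0, "translation": [0.6, 0, 0], "twist": 0},
    {"gripper": 0, "translation": [1.2, 0.1, 0], "twist": 0},
    {"gripper": 0, "translation": [1.8, 0.1, 0], "twist": 0},
    {"gripper": 0, "translation": [2.4, 0.2, 0], "twist": 0},
    {"gripper": 0, "translation": [3, 0.2, 0], "twist": 0},
    {"gripper": 0, "translation": [3, 0.2, 0], "twist": 0},
    {"gripper": 0, "translation": [3, 0.2, 0], "twist": 0},
    {"gripper": 0, "translation": [3, 0.2, 0], "twist": 0},
  ],
)

```text
time: 7.68
ee_pos: [0.5017, 0.1842, 0.0235]
tool_rot: [[-0.996, -0.085, -0.023], [-0.085, 0.996, -0.003], [0.023, -0.001, -1.0]]
wrist_force: [-23.7, -2.1, 19.7]
grip_width: -0.0001
grip_force: 12.2
```

Emit:
jog_arm(
  series=[
    {"gripper": 0, "translation": [-12, 0, 0], "twist": 0},
    {"gripper": 0, "translation": [-12, 0, 40], "twist": 0},
    {"gripper": 0, "translation": [-5, -33, 55], "twist": 0},
    {"gripper": 0, "translation": [15, -64, 55], "twist": 0},
    {"gripper": 0, "translation": [47, -66, 55], "twist": 0},
    {"gripper": 0, "translation": [47, -66, 28], "twist": 0},
    {"gripper": 0, "translation": [47, -66, 0], "twist": 0},
    {"gripper": 0, "translation": [47, -66, 0], "twist": 0},
  ],
)

```text
time: 8.35
ee_pos: [0.554, 0.1178, 0.0193]
tool_rot: [[-0.997, -0.083, -0.008], [-0.083, 0.997, -0.0], [0.008, 0.0, -1.0]]
wrist_force: [-1.8, 0.2, -1.1]
grip_width: -0.0001
grip_force: 0.0
```

Emit:
jog_arm(
  series=[
    {"gripper": 0, "translation": [0, 2, 0], "twist": 0},
    {"gripper": 0, "translation": [0, 4, 0], "twist": 0},
    {"gripper": 0, "translation": [0, 6, 0], "twist": 0},
    {"gripper": 0, "translation": [0, 8, 0], "twist": 0},
    {"gripper": 0, "translation": [0, 10, 0], "twist": 0},
    {"gripper": 0, "translation": [0, 12, 0], "twist": 0},
    {"gripper": 0, "translation": [0, 14, 0], "twist": 0},
    {"gripper": 0, "translation": [0, 16, 0], "twist": 0},
  ],
)

```text
time: 9.02
ee_pos: [0.5573, 0.1335, 0.0253]
tool_rot: [[-0.996, -0.086, 0.0], [-0.086, 0.996, -0.003], [0.0, -0.003, -1.0]]
wrist_force: [-2.6, -7.0, 4.9]
grip_width: -0.0003
grip_force: 3.5
```

Emit:
jog_arm(
  series=[
    {"gripper": 0, "translation": [0, 0.7, 0], "twist": 0},
    {"gripper": 0, "translation": [0, 1.4, 0], "twist": 0},
    {"gripper": 0, "translation": [0, 2.1, 0], "twist": 0},
    {"gripper": 0, "translation": [0, 2.8, 0], "twist": 0},
    {"gripper": 0, "translation": [0, 3.5, 0], "twist": 0},
    {"gripper": 0, "translation": [0, 4.2, 0], "twist": 0},
    {"gripper": 0, "translation": [0, 5, 0], "twist": 0},
    {"gripper": 0, "translation": [0, 5, 0], "twist": 0},
  ],
)

```text
time: 9.68
ee_pos: [0.5571, 0.1351, 0.0253]
tool_rot: [[-0.996, -0.088, -0.002], [-0.088, 0.996, -0.009], [0.002, -0.009, -1.0]]
wrist_force: [-3.4, -16.7, 6.7]
grip_width: -0.0
grip_force: 8.3
```

Emit:
jog_arm(
  series=[
    {"gripper": 0, "translation": [0, 0.7, 0], "twist": 0},
    {"gripper": 0, "translation": [0, 1.4, 0], "twist": 0},
    {"gripper": 0, "translation": [0, 2.1, 0], "twist": 0},
    {"gripper": 0, "translation": [0, 2.8, 0], "twist": 0},
    {"gripper": 0, "translation": [0, 3.5, 0], "twist": 0},
    {"gripper": 0, "translation": [0, 4, 0], "twist": 0},
    {"gripper": 0, "translation": [0, 4, 0], "twist": 0},
    {"gripper": 0, "translation": [0, 4, 0], "twist": 0},
  ],
)

```text
time: 10.35
ee_pos: [0.5572, 0.1353, 0.0254]
tool_rot: [[-0.996, -0.09, -0.003], [-0.09, 0.996, -0.016], [0.005, -0.016, -1.0]]
wrist_force: [-3.8, -30.0, 8.6]
grip_width: -0.0004
grip_force: 14.6
```

Emit:
jog_arm(
  series=[
    {"gripper": 0, "translation": [0, -15, 0], "twist": 0},
    {"gripper": 0, "translation": [0, -30, 30], "twist": 0},
    {"gripper": 0, "translation": [0, -39, 70], "twist": 0},
    {"gripper": 0, "translation": [0, -39, 105], "twist": -0.12},
    {"gripper": 0, "translation": [0, -39, 140], "twist": -0.24},
    {"gripper": 0, "translation": [0, -39, 175], "twist": -0.36},
    {"gripper": 0, "translation": [0, -39, 210], "twist": -0.48},
    {"gripper": 0, "translation": [0, -39, 230], "twist": -0.6},
  ],
)

```text
time: 11.02
ee_pos: [0.5584, 0.1049, 0.2596]
tool_rot: [[-0.867, 0.498, 0.007], [0.498, 0.867, 0.0], [-0.006, 0.004, -1.0]]
wrist_force: [0.6, 0.7, 0.1]
grip_width: 0.0002
grip_force: 0.0
```

Emit:
jog_arm(
  series=[
    {"gripper": 0, "translation": [0, 0, 5], "twist": -0.12},
    {"gripper": 0, "translation": [0, 0, 15], "twist": -0.24},
    {"gripper": 0, "translation": [0, 0, 25], "twist": -0.36},
    {"gripper": 0, "translation": [0, 0, 25], "twist": -0.48},
    {"gripper": 0, "translation": [0, 0, 25], "twist": -0.6},
    {"gripper": 0, "translation": [0, 0, 25], "twist": -0.72},
    {"gripper": 0, "translation": [0, 0, 25], "twist": -0.84},
    {"gripper": 0, "translation": [0, 0, 25], "twist": -0.9},
  ],
)

```text
time: 11.68
ee_pos: [0.5568, 0.1049, 0.2793]
tool_rot: [[-0.149, 0.989, -0.0], [0.989, 0.149, 0.0], [0.0, 0.0, -1.0]]
wrist_force: [1.1, 0.5, 0.0]
grip_width: 0.0004
grip_force: 0.0
```

```bash
python3 - <<'E'
from h import *
import pickle
s=get_state(); print(s['time'],s['ee_pos'],s['tool_rot'][:2],s['wrist_force'])
c,im=snap('wrist','wrist3'); pickle.dump(c,open('c3.pkl','wb'))
a=cv2.resize(im[30:220,190:390],(480,456),interpolation=cv2.INTER_CUBIC)
ca,sa=snap('scene','scene3');cb,sb=snap('side','side3')
f=lambda im,x,y,W,H:cv2.resize(im[y:y+H,x:x+W],(300,225),interpolation=cv2.INTER_CUBIC)
o=np.zeros((470,800,3),np.uint8);o[:456,:480]=a;o[:225,490:790]=f(sa,310,170,80,60);o[235:460,490:790]=f(sb,245,190,100,75);cv2.imwrite('pics/m3.png',o)
E
```

```text
11.6833 [0.55679433 0.10490082 0.27929685] [[-1.49454909e-01  9.88768542e-01 -3.09178005e-05]
 [ 9.88768491e-01  1.49454912e-01  3.17924828e-04]] [1.09961304 0.50911387 0.0414799 ]
```

View pics/m3.png

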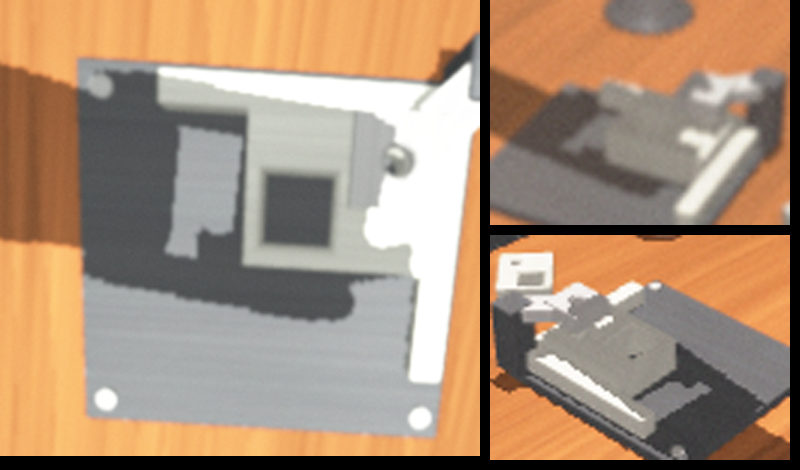

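The bracket now sits parallel in the corner, with its -x/-y top corner at crop (244,264) and the guide hole at (399,159). I check the fit with numbers before going to the rack.

```bash
python3 - <<'E'
from h import *
import pickle
np.set_printoptions(precision=4,suppress=True)
c=pickle.load(open('c3.pkl','rb'))
f=lambda p,z:onz(c,np.array(p,float)/2.4+[190,30],z)
G=f([(399,158.5)],.086)[0]
B=f([(88,416),(435,437),(78,58)],.012);d=B[1]-B[0];e=B[2]-B[0]
print(G,B,np.linalg.norm(d),np.linalg.norm(e),np.degrees([np.arctan2(d[1],d[0]),np.arctan2(-e[0],e[1])]))
Q=f([(243.5,264.5),(376,273),(247,112)],.048);d=Q[1]-Q[0];e=Q[2]-Q[0];print('brk',Q,np.degrees([np.arctan2(d[1],d[0]),np.arctan2(-e[0],e[1])]))
y=np.radians(4.8);R=np.array([[np.cos(y),-np.sin(y)],[np.sin(y),np.cos(y)]])
C=G[:2]-R@[-.025,-.025];print('C',C,[B[0][:2]-R@[-.2,-.185],B[1][:2]-R@[.025,-.185]])
print('brk corner in fence',(Q[:,:2]-[.6096,.2352])@R*1000)
E
```

```text
[0.5865 0.2089 0.086 ] [[0.4282 0.0348 0.012 ]
 [0.6498 0.0536 0.012 ]
 [0.4099 0.2415 0.012 ]] 0.22243997093404666 0.2075222038287703 [4.8707 5.0479]
brk [[0.5174 0.1463 0.048 ]
 [0.5896 0.1525 0.048 ]
 [0.5096 0.223  0.048 ]] [4.9005 5.7961]
C [0.6093 0.2359] [array([0.612 , 0.2358]), array([0.6094, 0.2359])]
brk corner in fence [[ -99.3231  -80.888 ]
 [ -26.816   -80.7608]
 [-100.664    -3.7668]]
```

Emit:
jog_arm(
  series=[
    {"gripper": 30, "translation": [-8, -40, 0], "twist": 0},
    {"gripper": 40, "translation": [-16, -80, 0], "twist": 0},
    {"gripper": 40, "translation": [-24, -120, 0], "twist": 0},
    {"gripper": 40, "translation": [-32, -160, 0], "twist": 0},
    {"gripper": 40, "translation": [-40, -200, 0], "twist": 0},
    {"gripper": 40, "translation": [-48, -240, 0], "twist": 0},
    {"gripper": 40, "translation": [-56, -280, 0], "twist": 0},
    {"gripper": 40, "translation": [-65, -320, 0], "twist": 0},
  ],
)

```text
time: 12.5
ee_pos: [0.4913, -0.217, 0.2796]
tool_rot: [[-0.156, 0.988, 0.001], [0.988, 0.156, -0.0], [-0.0, 0.001, -1.0]]
wrist_force: [0.8, -0.0, 0.1]
grip_width: 0.0398
grip_force: 0.0
```

Emit:
jog_arm(
  series=[
    {"gripper": 40, "translation": [0, -30, 0], "twist": 0},
    {"gripper": 40, "translation": [0, -40, 0], "twist": 0},
    {"gripper": 40, "translation": [0, -40, 0], "twist": 0},
    {"gripper": 40, "translation": [0, -40, 0], "twist": 0},
    {"gripper": 40, "translation": [0, -40, 0], "twist": 0},
    {"gripper": 40, "translation": [0, -40, 0], "twist": 0},
    {"gripper": 40, "translation": [0, -40, 0], "twist": 0},
    {"gripper": 40, "translation": [0, -40, 0], "twist": 0},
  ],
)

```text
time: 13.17
ee_pos: [0.4923, -0.2542, 0.2795]
tool_rot: [[-0.156, 0.988, 0.0], [0.988, 0.156, -0.0], [-0.0, 0.0, -1.0]]
wrist_force: [-0.4, 0.5, -0.5]
grip_width: 0.0397
grip_force: 0.0
```

```bash
python3 - <<'E'
from h import *
import pickle
s=get_state(); print(s['time'],s['ee_pos'],s['tool_rot'][:2],s['wrist_force'])
c,im=snap('wrist','wrist4'); pickle.dump(c,open('c4.pkl','wb'))
p=proj(c,[(.486,-.17,.156),(.486,-.17,.045)]);print(p)
cv2.imwrite('pics/w4.png',cv2.resize(im,(800,500)))
E
```

```text
13.1667 [ 0.49230916 -0.25417654  0.27946153] [[-1.56340460e-01  9.87703207e-01  1.90474727e-04]
 [ 9.87703223e-01  1.56340469e-01 -3.13548024e-05]] [-0.38372095  0.51489367 -0.50993786]
[[324.1325272  106.63507399]
 [321.84039586 110.24335752]]
```

View pics/w4.png

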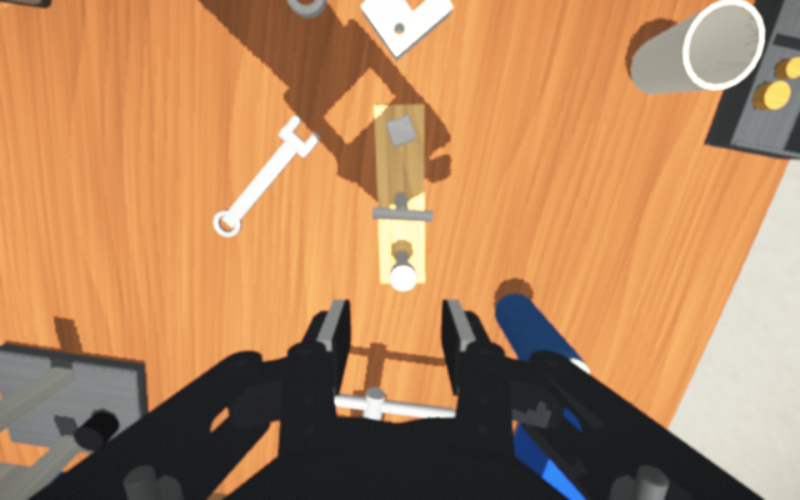

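This view shows the square head at (401,130), the T at (403,215) and the round head at (403,278). The target choice is confirmed, and the head is rotated relative to the rack.

```bash
python3 - <<'E'
from h import *
import pickle
np.set_printoptions(precision=4,suppress=True)
c=pickle.load(open('c4.pkl','rb')); im=cv2.imread('pics/wrist4.png')
x0,y0=295,80; cr=im[y0:y0+50,x0:x0+50]; S=6
cr=cv2.resize(cr,None,fx=S,fy=S,interpolation=cv2.INTER_CUBIC)
m=(cv2.cvtColor(cr,cv2.COLOR_BGR2HSV)[:,:,1]<70).astype(np.uint8)
cs=cv2.findContours(m,cv2.RETR_EXTERNAL,cv2.CHAIN_APPROX_NONE)[0]
for k in cs:
    if cv2.contourArea(k)<1500: continue
    rc=cv2.minAreaRect(k); b=(cv2.boxPoints(rc)+.5)/S-.5+[x0,y0]
    P=onz(c,b,.156); e=P[1]-P[0]; print(rc,b.mean(0),P,P.mean(0),np.linalg.norm(P[1]-P[0]),np.linalg.norm(P[2]-P[1]),np.degrees(np.arctan2(e[1],e[0])))
E
```

```text
((156.27386474609375, 147.60922241210938), (128.80137634277344, 123.58720397949219), 70.55996704101562) [320.629  104.1849] [[ 0.4699 -0.1646  0.156 ]
 [ 0.4861 -0.1562  0.156 ]
 [ 0.4954 -0.1722  0.156 ]
 [ 0.4789 -0.1809  0.156 ]] [ 0.4826 -0.1685  0.156 ] 0.01827064052376258 0.018462821950484862 27.29807588938977
```

Emit:
jog_arm(
  series=[
    {"gripper": 45, "translation": [-4, 35, 0], "twist": 0.11},
    {"gripper": 45, "translation": [-10, 70, 0], "twist": 0.22},
    {"gripper": 45, "translation": [-10, 86, 0], "twist": 0.32},
    {"gripper": 45, "translation": [-10, 86, -25], "twist": 0.32},
    {"gripper": 45, "translation": [-10, 86, -50], "twist": 0.32},
    {"gripper": 45, "translation": [-10, 86, -75], "twist": 0.32},
    {"gripper": 45, "translation": [-10, 86, -90], "twist": 0.32},
    {"gripper": 45, "translation": [-10, 86, -90], "twist": 0.32},
  ],
)

```text
time: 13.88
ee_pos: [0.4797, -0.1676, 0.1851]
tool_rot: [[-0.458, 0.889, -0.007], [0.889, 0.458, 0.004], [0.007, -0.004, -1.0]]
wrist_force: [-0.8, 0.2, 0.1]
grip_width: 0.0449
grip_force: 0.0
```

```bash
python3 - <<'E'
from h import *
s=get_state(); print(s['time'],s['ee_pos'],s['tool_rot'],s['wrist_force'])
E
```

```text
13.8833 [ 0.4797195  -0.16757412  0.18512048] [[-0.45798114  0.88893546 -0.00685796]
 [ 0.88893625  0.45801291  0.00406503]
 [ 0.00675459 -0.00423458 -0.99996822]] [-0.75008142  0.22363716  0.14412654]
```

Emit:
jog_arm(
  series=[
    {"gripper": 45, "translation": [0, 0, -20], "twist": 0},
    {"gripper": 45, "translation": [0, 0, -40], "twist": 0},
    {"gripper": 45, "translation": [0, 0, -55], "twist": 0},
    {"gripper": 45, "translation": [0, 0, -64], "twist": 0},
    {"gripper": 45, "translation": [0, 0, -64], "twist": 0},
    {"gripper": 45, "translation": [0, 0, -64], "twist": 0},
    {"gripper": 18, "translation": [0, 0, -64], "twist": 0},
    {"gripper": 10, "translation": [0, 0, -64], "twist": 0},
  ],
  grip_force=60,
)

```text
time: 14.55
ee_pos: [0.483, -0.1699, 0.127]
tool_rot: [[-0.457, 0.889, 0.003], [0.889, 0.457, -0.002], [-0.003, 0.002, -1.0]]
wrist_force: [-0.6, 0.3, 0.1]
grip_width: 0.0216
grip_force: 0.0
```

Emit:
jog_arm(
  series=[
    {"gripper": 5, "translation": [0, 0, 0], "twist": 0},
    {"gripper": 5, "translation": [0, 0, 0], "twist": 0},
    {"gripper": 5, "translation": [0, 0, 0], "twist": 0},
    {"gripper": 5, "translation": [0, 0, 0], "twist": 0},
    {"gripper": 5, "translation": [0, 0, 0], "twist": 0},
    {"gripper": 5, "translation": [0, 0, 0], "twist": 0},
    {"gripper": 5, "translation": [0, 0, 0], "twist": 0},
    {"gripper": 5, "translation": [0, 0, 0], "twist": 0},
  ],
)

```text
time: 15.22
ee_pos: [0.483, -0.17, 0.127]
tool_rot: [[-0.457, 0.889, 0.002], [0.889, 0.457, -0.002], [-0.002, 0.001, -1.0]]
wrist_force: [-1.3, -0.4, 6.5]
grip_width: 0.017
grip_force: 59.0
```

Emit:
jog_arm(
  series=[
    {"gripper": 5, "translation": [0, 0, 10], "twist": 0},
    {"gripper": 5, "translation": [0, 0, 25], "twist": 0},
    {"gripper": 5, "translation": [0, 0, 45], "twist": 0},
    {"gripper": 5, "translation": [0, 0, 65], "twist": 0},
    {"gripper": 5, "translation": [0, 0, 85], "twist": 0},
    {"gripper": 5, "translation": [0, 0, 105], "twist": 0},
    {"gripper": 5, "translation": [0, 0, 120], "twist": 0},
    {"gripper": 5, "translation": [0, 0, 120], "twist": 0},
  ],
)

```text
time: 15.88
ee_pos: [0.4833, -0.1701, 0.2492]
tool_rot: [[-0.457, 0.889, 0.005], [0.889, 0.457, -0.003], [-0.005, 0.003, -1.0]]
wrist_force: [0.9, 0.3, -0.5]
grip_width: 0.0172
grip_force: 59.0
```

```bash
python3 - <<'E'
from h import *
s=get_state(); print(s['joint_pos'],s['ee_pos'],s['wrist_force'],s['grip_width'],s['torque'])
E
```

```text
[-5.36643991e-01 -9.53535021e-02  1.95499606e+00  9.50056047e-05
  1.27565491e+00 -1.01172802e+00] [ 0.48329458 -0.17007092  0.24917133] [ 0.88261893  0.29580797 -0.52762889] 0.017156729437590047 [-0.01687467 -0.00511595 -0.03341819]
```

Emit:
jog_arm(
  series=[
    {"gripper": 5, "translation": [7, 25, 0], "twist": 0},
    {"gripper": 5, "translation": [16, 60, 0], "twist": 0},
    {"gripper": 5, "translation": [27, 97, 0], "twist": 0},
    {"gripper": 5, "translation": [37, 134, 0], "twist": 0},
    {"gripper": 5, "translation": [47, 171, 0], "twist": 0},
    {"gripper": 5, "translation": [57, 208, 0], "twist": 0},
    {"gripper": 5, "translation": [67, 245, 0], "twist": 0},
    {"gripper": 5, "translation": [77, 282, 0], "twist": 0},
  ],
)

```text
time: 16.55
ee_pos: [0.5581, 0.1146, 0.2434]
tool_rot: [[-0.457, 0.889, -0.003], [0.889, 0.457, -0.0], [0.001, -0.003, -1.0]]
wrist_force: [0.8, -0.1, -2.4]
grip_width: 0.017
grip_force: 59.0
```

Emit:
jog_arm(
  series=[
    {"gripper": 5, "translation": [9, 32, 0], "twist": 0},
    {"gripper": 5, "translation": [17, 62, 0], "twist": 0},
    {"gripper": 5, "translation": [23, 84, 0], "twist": 0},
    {"gripper": 5, "translation": [26, 96, 0], "twist": 0},
    {"gripper": 5, "translation": [26, 96, -15], "twist": 0},
    {"gripper": 5, "translation": [26, 96, -30], "twist": 0},
    {"gripper": 5, "translation": [26, 96, -30], "twist": 0},
    {"gripper": 5, "translation": [26, 96, -30], "twist": 0},
  ],
)

```text
time: 17.22
ee_pos: [0.5837, 0.2079, 0.2131]
tool_rot: [[-0.457, 0.889, -0.005], [0.89, 0.457, -0.001], [0.001, -0.005, -1.0]]
wrist_force: [-0.3, -0.1, -1.1]
grip_width: 0.017
grip_force: 59.0
```

```bash
python3 - <<'E'
from h import *
import pickle
s=get_state(); print(s['time'],s['ee_pos'],s['tool_rot'][:,2],s['wrist_force'],s['grip_width'])
a,sa=snap('scene','scene5');b,sb=snap('side','side5')
P=[(.5868,.2083,.086),(*s['ee_pos'][:2],s['ee_pos'][2]-.117)]
print(proj(a,P),proj(b,P))
f=lambda im,x,y,W,H:cv2.resize(im[y:y+H,x:x+W],(400,500),interpolation=cv2.INTER_CUBIC)
cv2.imwrite('pics/m5.png',np.hstack([f(sa,340,140,60,75),f(sb,245,155,60,75)]))
E
```

```text
17.2167 [0.58370287 0.20791472 0.21309711] [-0.00462401 -0.00107834 -0.99998873] [-0.2802252  -0.05003854 -1.09927971] 0.017044084186383625
[[366.85010652 192.23617207]
 [366.10528004 189.56294079]] [[273.26185863 211.29743262]
 [273.89975374 208.69610415]]
```

View pics/m5.png

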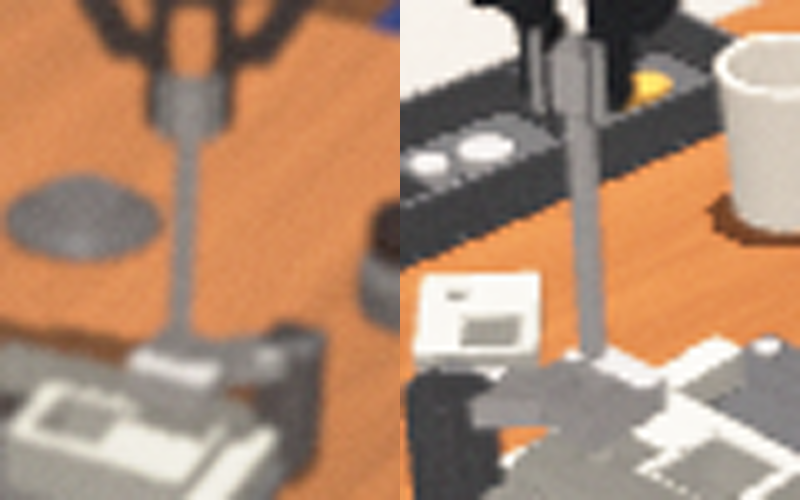

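The tip is at scene (367,190) and side (274,208), within about 1 px of prediction, so the axle hangs straight just above the guide mouth. I correct x by 3 mm and lower slowly.

Emit:
jog_arm(
  series=[
    {"gripper": 5, "translation": [1.5, 0, 0], "twist": 0},
    {"gripper": 5, "translation": [3, 0.3, 0], "twist": 0},
    {"gripper": 5, "translation": [3, 0.3, 0], "twist": 0},
    {"gripper": 5, "translation": [3, 0.3, -2], "twist": 0},
    {"gripper": 5, "translation": [3, 0.3, -4], "twist": 0},
    {"gripper": 5, "translation": [3, 0.3, -7], "twist": 0},
    {"gripper": 5, "translation": [3, 0.3, -10], "twist": 0},
    {"gripper": 5, "translation": [3, 0.3, -12], "twist": 0},
  ],
)

```text
time: 17.98
ee_pos: [0.5876, 0.2089, 0.2025]
tool_rot: [[-0.457, 0.889, -0.001], [0.889, 0.457, -0.0], [0.0, -0.001, -1.0]]
wrist_force: [-1.0, 0.7, -2.2]
grip_width: 0.0168
grip_force: 59.0
```

Tip at about z .086, centred within 1 mm. I lower further.

Emit:
jog_arm(
  series=[
    {"gripper": 5, "translation": [-0.5, -0.5, -1], "twist": 0},
    {"gripper": 5, "translation": [-0.5, -0.5, -2], "twist": 0},
    {"gripper": 5, "translation": [-0.5, -0.5, -3], "twist": 0},
    {"gripper": 5, "translation": [-0.5, -0.5, -4], "twist": 0},
    {"gripper": 5, "translation": [-0.5, -0.5, -5], "twist": 0},
    {"gripper": 5, "translation": [-0.5, -0.5, -6], "twist": 0},
    {"gripper": 5, "translation": [-0.5, -0.5, -7], "twist": 0},
    {"gripper": 5, "translation": [-0.5, -0.5, -8], "twist": 0},
  ],
)

```text
time: 18.65
ee_pos: [0.5874, 0.2081, 0.1953]
tool_rot: [[-0.457, 0.889, -0.0], [0.889, 0.457, -0.001], [-0.0, -0.001, -1.0]]
wrist_force: [-0.1, -1.6, -0.6]
grip_width: 0.0169
grip_force: 59.2
```

Emit:
jog_arm(
  series=[
    {"gripper": 5, "translation": [0, 0, -2], "twist": 0},
    {"gripper": 5, "translation": [0, 0, -4], "twist": 0},
    {"gripper": 5, "translation": [0, 0, -6], "twist": 0},
    {"gripper": 5, "translation": [0, 0, -8], "twist": 0},
    {"gripper": 5, "translation": [0, 0, -10], "twist": 0},
    {"gripper": 5, "translation": [0, 0, -12], "twist": 0},
    {"gripper": 5, "translation": [0, 0, -14], "twist": 0},
    {"gripper": 5, "translation": [0, 0, -16], "twist": 0},
  ],
)

```text
time: 19.32
ee_pos: [0.5874, 0.2083, 0.1791]
tool_rot: [[-0.457, 0.889, -0.0], [0.889, 0.457, -0.0], [-0.0, -0.0, -1.0]]
wrist_force: [-1.1, -2.3, -1.1]
grip_width: 0.0171
grip_force: 59.3
```

Emit:
jog_arm(
  series=[
    {"gripper": 5, "translation": [-0.2, -0.5, -1], "twist": 0},
    {"gripper": 5, "translation": [-0.2, -0.5, -3], "twist": 0},
    {"gripper": 5, "translation": [-0.2, -0.5, -5], "twist": 0},
    {"gripper": 5, "translation": [-0.2, -0.5, -7], "twist": 0},
    {"gripper": 5, "translation": [-0.2, -0.5, -9], "twist": 0},
    {"gripper": 5, "translation": [-0.2, -0.5, -11], "twist": 0},
    {"gripper": 5, "translation": [-0.2, -0.5, -12.5], "twist": 0},
    {"gripper": 5, "translation": [-0.2, -0.5, -14], "twist": 0},
  ],
)

```text
time: 19.98
ee_pos: [0.5873, 0.208, 0.1651]
tool_rot: [[-0.457, 0.889, 0.0], [0.889, 0.457, 0.0], [0.0, 0.0, -1.0]]
wrist_force: [0.2, -1.9, -0.3]
grip_width: 0.0171
grip_force: 59.2
```

Emit:
jog_arm(
  series=[
    {"gripper": 5, "translation": [0, 0, -1], "twist": 0},
    {"gripper": 5, "translation": [0, 0, -2], "twist": 0},
    {"gripper": 5, "translation": [0, 0, -3], "twist": 0},
    {"gripper": 5, "translation": [0, 0, -4], "twist": 0},
    {"gripper": 5, "translation": [0, 0, -5], "twist": 0},
    {"gripper": 5, "translation": [0, 0, -6], "twist": 0},
    {"gripper": 5, "translation": [0, 0, -7], "twist": 0},
    {"gripper": 5, "translation": [0, 0, -8], "twist": 0},
  ],
)

```text
time: 20.65
ee_pos: [0.5873, 0.2079, 0.1572]
tool_rot: [[-0.457, 0.889, 0.0], [0.889, 0.457, 0.0], [0.0, 0.0, -1.0]]
wrist_force: [-1.1, -2.1, -0.6]
grip_width: 0.0173
grip_force: 59.2
```

Emit:
jog_arm(
  series=[
    {"gripper": 5, "translation": [-0.1, -0.4, -2], "twist": 0},
    {"gripper": 5, "translation": [-0.1, -0.4, -4], "twist": 0},
    {"gripper": 5, "translation": [-0.1, -0.4, -6], "twist": 0},
    {"gripper": 5, "translation": [-0.1, -0.4, -8], "twist": 0},
    {"gripper": 5, "translation": [-0.1, -0.4, -9], "twist": 0},
    {"gripper": 5, "translation": [-0.1, -0.4, -10], "twist": 0},
    {"gripper": 5, "translation": [-0.1, -0.4, -11], "twist": 0},
    {"gripper": 5, "translation": [-0.1, -0.4, -12], "twist": 0},
  ],
)

```text
time: 21.32
ee_pos: [0.5872, 0.2077, 0.1453]
tool_rot: [[-0.457, 0.889, 0.0], [0.889, 0.457, 0.0], [0.0, 0.0, -1.0]]
wrist_force: [0.0, -0.4, -1.2]
grip_width: 0.0172
grip_force: 59.1
```

Emit:
jog_arm(
  series=[
    {"gripper": 5, "translation": [0, 0, -1.5], "twist": 0},
    {"gripper": 5, "translation": [0, 0, -3], "twist": 0},
    {"gripper": 5, "translation": [0, 0, -4.5], "twist": 0},
    {"gripper": 5, "translation": [0, 0, -6], "twist": 0},
    {"gripper": 5, "translation": [0, 0, -7], "twist": 0},
    {"gripper": 5, "translation": [0, 0, -8], "twist": 0},
    {"gripper": 5, "translation": [0, 0, -8], "twist": 0},
    {"gripper": 5, "translation": [0, 0, -8], "twist": 0},
  ],
)

```text
time: 21.98
ee_pos: [0.5872, 0.2075, 0.1373]
tool_rot: [[-0.457, 0.889, -0.0], [0.889, 0.457, -0.0], [0.0, -0.0, -1.0]]
wrist_force: [0.3, -0.3, -1.3]
grip_width: 0.0167
grip_force: 59.1
```

```bash
python3 - <<'E'
from h import *
s=get_state(); print(s['time'],s['ee_pos'],s['wrist_force'],s['torque'],s['grip_width'])
a,sa=snap('scene','scene6');b,sb=snap('side','side6')
x,y,z=s['ee_pos'];P=[(x,y,z-.117+.146)]
print(proj(a,P),proj(b,P))
f=lambda im,x,y,W,H:cv2.resize(im[y:y+H,x:x+W],(400,450),interpolation=cv2.INTER_CUBIC)
cv2.imwrite('pics/m6.png',np.hstack([f(sa,305,150,88,99),f(sb,240,160,96,108)]))
E
```

```text
21.9833 [0.58716829 0.20754283 0.13725889] [ 0.26451191 -0.28654168 -1.32699744] [0.05150986 0.00781273 0.01531492] 0.01667094050946968
[[367.62687083 172.24095293]] [[272.08163719 186.57190122]]
```

View pics/m6.png

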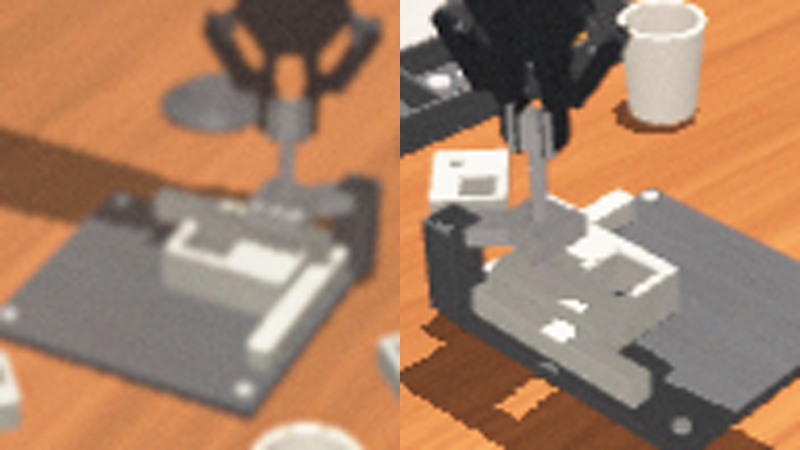

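The axle stands upright through the guide plate at crop (540,190), with the bracket square in the corner below it. The measured -1.3 N is just the axle's weight, so it hangs free with its tip at z ≈ 20 mm. The limit for half way down the bore is 30 mm and the base is at 12 mm. I hand the job in.

```bash
python3 -c "
from plant import r
print(r.finish_job())"
```

```text
the job is handed in; nothing more can be done
None
```

I handed the job in at about 22 s: the bracket is pushed against both fences, and the gripper holds the square-headed axle upright through the guide and bore, tip about 8 mm above the base; the hand-in returned no verdict.

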